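Lengthen the telescoping tray stand by one hole

ROBOT

A 7-joint arm with a two-finger parallel gripper is mounted at the origin on the work surface. World frame = base frame: x ahead of the robot, y to its left, z up, the work surface at z = 0. Lengths are in mm, angles in rad, forces in N, time in s.
With the tool pointing down it reaches from about 425 to 875 mm from the base axis. Payload 8.4 kg.
Tool frame: the origin (TCP) lies midway between the tips of the shut fingers; the grasp point (between the pads) lies ctrl.hold_point_z behind it (ctrl.hold_point_z is the distance from the TCP to the grasp point, in mm); z points along the fingers, x is the direction in which the jaws open and shut, and the axes are right-handed (so a half turn about z gives the same grasp; the last joint's range is limited). The gripper opens to 87 mm and grips with 3 to 60 N. Pads are 19 mm wide; open, the fingers measure 117 mm over their backs; the gripper's body (75 mm by 190 mm) begins 51 mm behind the grasp point.
Start: joints at [-1.436, 0.333, 0.04, 1.465, -0.013, 1.343, -0.059], TCP at [150.593, 632.286, 222.546] pointing down, gripper open.
Joint ranges: [-2.58, 2.58], [-0.38, 2.09], [-1.3, 1.39], [0.25, 2.4], [-1.5, 4.64], [0.08, 2.09], [-2.65, 2.65]. Speed limits (rad/s): [2.22, 2.22, 2.79, 2.79, 3.14, 3.14, 3.14].

INTERFACE

Orientations are given as [roll, pitch, yaw] about the fixed x, y, z axes, in that order (R = Rz(yaw) Ry(pitch) Rx(roll)).
In Python, from plant import status, viewer, order, ctrl gives the robot as it stands.
- The arm moves only by the tool step_arm, never from a script. Its argument "commands" is one flat list of numbers, 5 for each row, row after row: the shift along the tool's x, y, z in units of 50 mm (1.0 is 50 mm), then the turn about the tool's z in units of 8 degrees (1.0 is 8 degrees), then the closure, from 0 (fully open) to 1 (shut). A call has 1 to 5 rows; each row shifts and turns the pose as measured when the row begins, along the tool's axes as they then stand; what a row does not reach is not made up. A row lasts 1/8 s, in which the tool goes at most 62.5 mm and 10.7 degrees, less where a joint would pass 70% of its speed; a pose out of reach is approached as far as the arm can. A call is refused whole if a number of a shift passes 1 or a number of a turn 1, either way. A call with a gripper value outside its range is refused whole. The fingers move at their own pace and stop on an object; the grip force is fixed at half the most. Time passes only in rows, so rows that do not move let the fingers close. It gives the time, the measured TCP pose, the force and the opening at its end, in the units of the state.
- status.get_state(): the state, without advancing time (a new reading comes with each control period).
- viewer.camera(name): name is "scene" or "top"; returns a dict with "pixels" (400x640x3 uint8, red, green, blue), "fx", "fy", "cx", "cy" (pixels), "cam_to_world" (4x4, takes a point from camera to world coordinates). Camera axes: x right, y up, looking along -z (the intrinsics and any distortion apply to the point x, -y, -z); pixel columns grow to the right and rows downward; lengths in mm; the calibration is good to about 2 mm. A picture is of the moment at which its call begins. There is no depth.
- order.finish_job(): hands the job in, once; it reports no verdict.
The state is a dict: "t": time; "q": joint angles; "dq": joint speeds; "joint_efforts": joint torques, N m; "position": TCP position; "ee_rot": TCP orientation; "ft_force": force on the tool from outside, world axes, zero at the start; "moment": the same for the moment, N m; "grip_width": finger opening in mm.
Only numpy, scipy, OpenCV 4.12 (cv2) and the standard library are available. Lean on these libraries where they do the work, as an engineer would, in place of code of your own. Each camera call takes 0.05 s, during which the arm holds its last target. There are 200 camera calls.

TASK

Make the tray stand on the bench one hole longer: press the steel snap button on its telescoping tube flush, slide the outer tube out, away from the fixed end (the one where the thinner inner tube shows), and let the button snap out through the next hole. Then, still holding the tube, pull it back towards the fixed end with about 15 N for a moment to prove that it is locked, and let go. Never load the button with more than 30 N, and leave the rack, the jar and the dishes alone.

Things in the scene. Friction and masses are not known exactly. Their poses are not given: they have to be found in the camera images.
- stand: Fixed half of a low tray stand, bolted down: a white end frame 130 mm wide, 107 high, and a 25 mm square dark steel inner tube, level along the stand's own y, its axis 75 mm above the bench. Origin on the bench below the button's place on the tube axis. Fixed frame at y = -210 mm. +y: the way the outer tube slides out; +x: the side the button looks to; z up.
- sleeve: Sliding half: aluminium outer tube, 30 mm square, y = -115 to 150 mm in its own frame (axes as the stand's), with a second white end frame at y = 154 mm. Origin on the tube axis, 75 mm above the bench, at the hole the button is in at the start. Underside 60 mm above the bench. Friction 3 N. Seated one hole farther out, its origin is 40 mm (1 to 2 mm play each way) along +y of the stand's origin.
- button: Snap button: round-ended steel pin, 12 mm thick, carried by the inner tube, looking to the stand's +x out of a hole of the outer tube. Origin: its tip, 21 mm from the tube axis when out, i.e. 6 mm proud of the face. It yields towards -x: 3 N at first, 6 N when flush. Standing out, it blocks the tube. Closing the fingers across the tube, one pad over the button, presses it flush.
- next_hole (a point): Centre of the next hole, on the outer tube's +x face, 15 mm from the axis, at y = -40 mm of the outer tube's frame (14 mm square holes at -80, -40, 0, 40; wall 2.5 mm). With the button held flush the tube starts to slide at 10 to 15 N; the button then hides under the wall (tip 12.5 mm from the axis) and springs out when this hole, 40 mm on, comes over it.
- tube_rack: Bystander: a blue 24-place tube rack, 125 by 85 by 45 mm, loose. Origin at the centre of its underside.
- jar: Bystander: a white jar with an orange cap, 54 mm in diameter, 85 mm high, loose. Origin at the centre of its underside.
- dishes: Bystander: two stacked white round dishes, 90 mm in diameter, 29 mm high together, loose, one piece. Origin at the centre of the underside.

How it is judged (in metres and radians):
On the way, in this order (a step that is already met when the one before it is completed fails the run):
1. the snap button is pressed flush by a finger (tip within 1.5 mm of the outer tube's face) before the tube has slid (x of button in the frame of stand below 0.0165 m and y of sleeve in the frame of stand below 0.01 m and contact force between the fingers and button above 1 N), for 0.05 s.
2. the outer tube has slid out to the next hole and the button has snapped out through it, not yet loaded by 9 N (y of sleeve in the frame of stand between 0.037 and 0.043 m and x of button in the frame of stand above 0.0195 m and contact force between sleeve and button below 9 N), for 0.1 s.
3. the locked tube is pulled back towards the fixed end against the button with at least 9 N for 0.2 s (contact force between sleeve and button above 9 N and y of sleeve in the frame of stand between 0.036 and 0.0397 m and x of button in the frame of stand above 0.0195 m and contact force between the fingers and sleeve above 1 N), for 0.2 s.
At the end, for the whole second after the job is handed in: The outer tube stands 40 mm (within 2.5 mm) farther out than at the start, at rest, with the snap button fully out through the next hole (tip at least 4.5 mm proud of the tube's face) (y of sleeve in the frame of stand between 0.0375 and 0.0425 m and x of button in the frame of stand above 0.0195 m and linear speed of sleeve below 0.01 m/s); the robot touches nothing.
It fails at once if the button is loaded by the outer tube with more than 30 N (contact force between sleeve and button above 30 N).
It fails at once if the tube rack is moved by more than 20 mm (distance of tube_rack from where it was at the start of the episode above 0.02 m).
It fails at once if the jar is moved by more than 20 mm (distance of jar from where it was at the start of the episode above 0.02 m).
It fails at once if the dishes are moved by more than 20 mm (distance of dishes from where it was at the start of the episode above 0.02 m).
It also fails if it takes over 54 s, if anything falls off the work surface, if the arm or the gripper's body presses on something with over 40 N, if the wrist force passes 120 N, or if a joint passes its speed limit or range.

## Working session

There is one attempt and no reset: what is moved stays moved. The work goes in short steps, Python scripts to look and compute and a tool call to move; the robot and the scene stay as the last step left them, time stands still between calls to the robot, and variables do not carry over. Pictures are saved under pics/ and viewed, about 8 in all and at most 12, crops included, and the job is handed in when it is done.

Besides the shell and the picture viewer there is one more tool, called after "Call:" as name(argument=value, ...) on one line, values as JSON. step_arm: Moves the arm, as the interface text tells. Its arguments: {"type":"object","properties":{"commands":{"type":"array","items":{"type":"number"}}},"required":["commands"]}

```bash
mkdir -p pics; ls; python3 - <<'E'
from plant import status, viewer, order, ctrl
import cv2,pickle
s=status.get_state();print(s);print(ctrl.hold_point_z)
for n in("scene","top"):
    c=viewer.camera(n);cv2.imwrite(f"pics/{n}0.png",c["pixels"][:,:,::-1]);pickle.dump(c,open(f"{n}0.pkl","wb"))
    print(n,{k:c[k] for k in c if k!="pixels"})
E
```

```text
pics
{'t': 0.0, 'q': array([-1.43616871,  0.3339181 ,  0.03985806,  1.4662691 , -0.01343788,
        1.34329659, -0.0585031 ]), 'dq': array([-1.63126419e-03,  6.28262173e-04, -7.74233252e-06,  1.67320639e-05,
       -3.17560005e-04,  6.47338305e-04,  4.08397136e-04]), 'joint_efforts': array([ 1.33840069e-03, -6.56350279e+01,  1.33614387e+00, -4.03789973e+01,
       -5.96016878e-02,  4.50684945e-02,  1.57547952e-04]), 'position': array([150.50386891, 631.85299559, 221.65545688]), 'ee_rot': array([3.14152397e+00, 1.62405599e-03, 1.33695466e+00]), 'ft_force': array([-0.27590304, -0.10235399, -0.55852943]), 'moment': array([ 0.03376604, -0.02658608,  0.02314885]), 'grip_width': 87.29567904018816}
18.700000000000003
scene {'fx': 461.81778308065486, 'fy': 461.81778308065486, 'cx': 317.0692348035736, 'cy': 200.69296994551846, 'cam_to_world': array([[-1.49454336e-01, -7.45572334e-01,  6.49449995e-01,
         1.23033992e+03],
       [ 9.88727159e-01, -1.06674359e-01,  1.05067536e-01,
         1.44903857e+02],
       [-9.05578614e-03,  6.57831647e-01,  7.53110561e-01,
         8.02881904e+02],
       [ 0.00000000e+00,  0.00000000e+00,  0.00000000e+00,
         1.00000000e+00]])}
top {'fx': 392.70730407677036, 'fy': 392.70730407677036, 'cx': 323.9126356304019, 'cy': 201.5798587074585, 'cam_to_world': array([[ 1.44382499e-02,  9.98063786e-01, -6.04997121e-02,
         5.41925661e+02],
       [-9.99854193e-01,  1.49629206e-02,  8.22821143e-03,
         3.93718866e+01],
       [ 9.11753224e-03,  6.03720899e-02,  9.98134300e-01,
         8.33205212e+02],
       [ 0.00000000e+00,  0.00000000e+00,  0.00000000e+00,
         1.00000000e+00]])}
```

View pics/scene0.png

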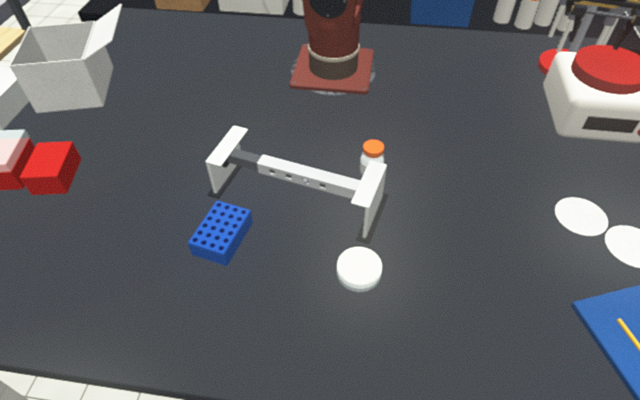

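View pics/top0.png

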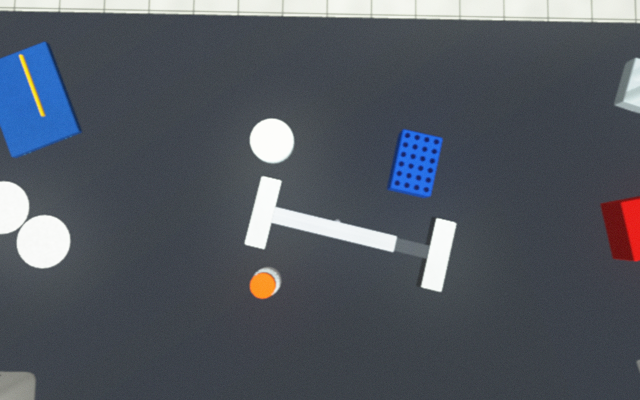

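The top view shows the tube running from about (272,216) to (395,243). The dark inner tube and fixed frame are at the right (428,250), and the button is at about (337,221), looking up the image (world +x). The jar is at (265,283), the dishes at (272,140) and the rack at (415,163). In the scene view the button and holes are on the near face at about (305,180).

```bash
cat >h.py <<'E'
import numpy as np,cv2,pickle
def ray(c,u,v,z):
    M=c["cam_to_world"];d=M[:3,:3]@np.array([(u-c["cx"])/c["fx"],-(v-c["cy"])/c["fy"],-1]);o=M[:3,3]
    return o+d*(z-o[2])/d[2]
def proj(c,p):
    M=c["cam_to_world"];q=M[:3,:3].T@(np.array(p)-M[:3,3]);return np.array([c["cx"]-c["fx"]*q[0]/q[2],c["cy"]+c["fy"]*q[1]/q[2]])
E
python3 - <<'E'
from h import *
c=pickle.load(open("top0.pkl","rb"));g=cv2.cvtColor(c["pixels"],cv2.COLOR_RGB2GRAY).astype(float)
print(g[205:250,300].astype(int));print(g[210:250,337].astype(int)); print(g[243:247,380:432].astype(int))
lo=[]
for u in range(285,385):
    col=g[205:255,u];b=np.where(col>140)[0][-1];lo.append((u,205+b+(col[b]-140)/(col[b]-col[b+1])))
P=np.array([ray(c,u,v,90) for u,v in lo])
vx,vy,x0,y0=cv2.fitLine(P[:,:2].astype(np.float32),cv2.DIST_HUBER,0,.01,.01).ravel()
d=np.array([vx,vy]);d*=np.sign(d[1]);n=np.array([d[1],-d[0]])
a=np.array([x0,y0])+15*n
print("y dir",d,"x dir",n,"yaw",np.arctan2(n[1],n[0]))
s=lambda p:((p[:2]-a)@d,(p[:2]-a)@n)
print("tube end",s(ray(c,395.5,243,90)),"button",s(ray(c,337.5,221,75)),ray(c,337.5,221,75),"frames(out,fix)",s(ray(c,263,212,107)),s(ray(c,438.5,255,107)))
for nm,u,v,z in(("jar",264,285,85),("dish",272,140,29),("rack",415,163,45)):
    p=ray(c,u,v,z);print(nm,p,s(p))
print("a",a)
E
```

```text
[ 83  86  82  82  85  81  83 136 225 245 244 244 244 244 245 246 243 242
 243 244 244 243 245 243 202 119  79  86  79  83  81  81  82  82  81  78
  85  81  79  77  78  81  79  81  78]
[ 77  78  79  79  76  77  77  73  89 123 165 210 239 244 244 246 246 246
 246 244 245 243 243 244 243 243 245 240 188 103  74  77  75  76  77  79
  76  75  75  76]
[[243 244 242 244 243 243 243 245 243 244 243 244 245 245 240 192 131 111
  108 109 112 110 110 108 110 112 110 115 112 114 108 110 108 111 108 107
  107 108 103  97  94  90  88  84  75  67  57  52  56  65 151 239]
 [242 243 244 243 243 244 244 244 243 244 244 244 245 244 233 179 123 111
  115 112 112 111 112 107 113 111 109 111 108 108 111 109 113 109 111 109
  112 112 108 110 109 104 105 100  91  79  71  65  61  88 176 242]
 [243 243 243 243 243 243 243 244 244 244 243 243 245 244 223 159 116 113
  108 113 113 113 113 114 110 113 112 114 110 111 114 109 110 110 109 111
  108 109 110 109 111 108 113 111 107 104 100  97  88 119 209 247]
 [245 244 245 243 243 243 243 243 242 244 245 244 245 244 215 145 114 113
  110 115 109 108 111 111 112 114
[... 179 characters left out ...]
2184204
tube end (np.float64(-154.30455607804066), np.float64(2.8413703306460376)) button (np.float64(-38.83046855497332), np.float64(17.850580724255718)) [550.74639891   6.36924913  75.        ] frames(out,fix) (np.float64(100.12979317749682), np.float64(1.0946676316990436)) (np.float64(-233.04932839349343), np.float64(-0.08693866236660948))
jar [428.31836675 143.68100493  85.        ] (np.float64(68.1788401754796), np.float64(-131.7894794496609))
dish [716.67675773 141.97445242  29.        ] (np.float64(129.9607017330218), np.float64(149.87782727496818))
rack [ 670.81288284 -150.63357685   45.        ] (np.float64(-165.56789798524784), np.float64(169.5195297275523))
a [541.877    48.17574]
```

```bash
python3 - <<'E'
from h import *
a=cv2.imread("pics/top0.png")[190:270,240:460];b=cv2.imread("pics/scene0.png")[120:220,200:400]
o=np.zeros((600,800,3),np.uint8)
r=cv2.resize(a,None,fx=3.6,fy=3.6,interpolation=2);o[:288,:792]=r
r=cv2.resize(b,None,fx=3,fy=3,interpolation=2);o[290:590,:600]=r
cv2.imwrite("pics/crop.png",o)
E
```

```text
(no output)
```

View pics/crop.png

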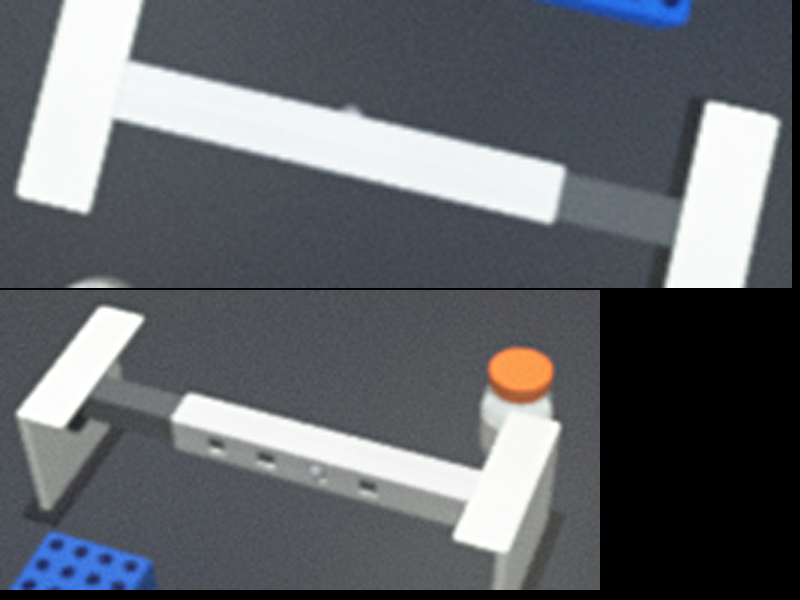

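The crop shows the button standing out of the third hole, at scene pixel about (306,180), with empty holes on both sides of it. I'll cross-check that pixel against the top-view position and work out the move.

```bash
cat >>h.py <<'E'
D=np.array([.22003,.97549]);N=np.array([D[1],-D[0]]);O=np.array([533.3,10.1])
def rel(p): p=np.array(p[:2])-O;return p@N,p@D
def plan(x,y,z,yaw,n=5,st=None,lat=50):
    "rows towards stand-frame x,y, TCP z"
    from plant import status
    s=status.get_state();p=s["position"].copy();w=s["ee_rot"][2];T=np.r_[O+x*N+y*D,z]
    print("t",s["t"],"rel",np.round(rel(p),1),p[2].round(1),"yaw",w.round(4),"F",s["ft_force"].round(1),s["grip_width"].round(1))
    for i in range(n):
        d=T-p;L=np.linalg.norm(d);d=d*min(1,48/L) if L>0 else d
        X=np.array([np.cos(w),np.sin(w)]);Y=np.array([np.sin(w),-np.cos(w)])
        a=np.clip(yaw-w,-.1396,.1396)
        print(np.round([d[:2]@X/50,d[:2]@Y/50,-d[2]/50,-a/.1396,0],3).tolist())
        p=p+d;w+=a
E
python3 - <<'E'
from h import *
c=pickle.load(open("scene0.pkl","rb"))
print(rel(ray(c,306,180,75)), proj(c,np.r_[O+21*N,75]))
g=cv2.cvtColor(c["pixels"],cv2.COLOR_RGB2GRAY);print(g[174:187,296:318])
from scipy.spatial.transform import Rotation
plan(3,0,200,-.2218)
E
```

```text
(np.float64(13.14483965137591), np.float64(3.4095517433595064)) [303.17745846 182.0446191 ]
[[190 204 224 237 240 246 248 248 249 248 248 248 246 247 247 247 247 247
  247 246 246 246]
 [150 153 172 182 190 209 225 235 242 246 246 248 248 249 248 248 248 246
  246 247 247 246]
 [145 145 146 147 148 155 166 184 192 212 226 241 245 246 248 248 248 248
  247 246 246 246]
 [142 145 144 141 144 140 141 144 149 161 168 187 205 227 238 241 247 245
  248 248 248 247]
 [147 142 146 142 144 141 133 141 158 159 155 146 152 173 183 193 210 226
  238 245 245 246]
 [147 147 145 143 140 146 140 159 186 188 167 149 141 149 148 149 158 170
  184 200 211 224]
 [151 150 148 151 150 145 143 162 177 184 165 140 133 145 147 140 147 146
  151 154 159 171]
 [151 148 148 146 145 145 145 145 159 161 145 130 128 144 145 142 142 146
  142 143 145 149]
 [142 146 147 143 147 147 151 145 138 135 139 138 139 145 142 146 144 145
  146 144 147 146]
 [110 125 133 139 142 143 145 142 136 136 158 180 177 153 152 147 149 148
  146 141 147 144]
 [ 90 100 101 108 117 123 137 142 140 139 156 169 165 153 144 148 147 147
  148 147 145 149]
 [ 86  89  85  92  93 103 105 114 123 132 141 145 147 148 148 150 151 148
  150 148 146 147]
 [ 86  88  87  85  86  85  85  91 100 104 107 119 121 133 144 143 147 148
  151 146 147 153]]Traceback (most recent call last):
  File "<stdin>", line 6, in <module>
  File "h.py", line 13, in plan
    print("t",s["t"],"rel",np.round(rel(p),1),p[2].round(1),"yaw",w.round(4),"F",s["ft_force"].round(1),s["grip_width"].round(1))
                                                                                                        ^^^^^^^^^^^^^^^^^^^^^
AttributeError: 'float' object has no attribute 'round'
```

```bash
sed -i 's/s\["grip_width"\].round(1)/round(s["grip_width"],1)/' h.py; python3 - <<'E'
from h import *
plan(3,1,200,-.2218)
E
```

```text
t 0.1 rel [-510.2  522.3] 221.7 yaw 1.337 F [0.4 0.5 0.2] 86.8
[-0.676, 0.681, 0.029, 1.0, 0.0]
[-0.574, 0.769, 0.029, 1.0, 0.0]
[-0.462, 0.841, 0.029, 1.0, 0.0]
[-0.34, 0.897, 0.029, 1.0, 0.0]
[-0.212, 0.936, 0.029, 1.0, 0.0]
```

Call:
step_arm(commands=[-0.68,0.68,0,1,0,-0.57,0.77,0,1,0,-0.46,0.84,0,1,0,-0.34,0.9,0,1,0,-0.21,0.93,0,1,0])

```text
t: 0.72
position: [275.8, 423.2, 218.9]
ee_rot: [3.139, 0.005, 0.624]
ft_force: [0.5, -0.3, 0.8]
grip_width: 87.2
```

```bash
python3 -c "
from h import *
plan(3,1,200,-.2218)"
```

```text
t 0.725 rel [-342.1  346.3] 218.9 yaw 0.6239 F [ 0.5 -0.3  0.8] 87.2
[-0.058, 0.958, 0.037, 1.0, 0.0]
[0.076, 0.956, 0.037, 1.0, 0.0]
[0.208, 0.936, 0.037, 1.0, 0.0]
[0.336, 0.898, 0.037, 1.0, 0.0]
[0.458, 0.843, 0.037, 1.0, 0.0]
```

Call:
step_arm(commands=[-0.06,0.96,0,1,0,0.08,0.95,0,1,0,0.21,0.93,0,1,0,0.34,0.9,0,1,0,0.46,0.84,0,1,0])

```text
t: 1.35
position: [404.8, 211.8, 218.6]
ee_rot: [3.136, 0.003, -0.098]
ft_force: [0.3, 1.1, 0.4]
grip_width: 87.2
```

```bash
python3 -c "
from h import *
plan(3,1,180,-.2218)"
```

```text
t 1.35 rel [-169.7  168.5] 218.6 yaw -0.0978 F [0.3 1.1 0.4] 87.2
[0.594, 0.739, 0.152, 0.888, 0.0]
[0.68, 0.66, 0.152, -0.0, 0.0]
[0.68, 0.66, 0.152, -0.0, 0.0]
[0.68, 0.66, 0.152, -0.0, 0.0]
[0.68, 0.66, 0.152, -0.0, 0.0]
```

Call:
step_arm(commands=[0.59,0.74,0.15,0.88,0,0.68,0.66,0.15,0,0,0.68,0.66,0.15,0,0,0.68,0.66,0.15,0,0,0.68,0.66,0.15,0,0])

```text
t: 1.98
position: [536.0, 5.8, 180.7]
ee_rot: [3.138, 0.002, -0.226]
ft_force: [0.1, 0.5, -0.1]
grip_width: 86.9
```

```bash
python3 -c "
from h import *
plan(3,1,130,-.2218)"
```

```text
t 1.975 rel [ 3.6 -3.6] 180.7 yaw -0.2263 F [ 0.1  0.5 -0.1] 86.9
[-0.012, -0.087, 0.956, -0.032, 0.0]
[-0.001, -0.005, 0.058, -0.0, 0.0]
[0.0, 0.0, -0.0, -0.0, 0.0]
[0.0, 0.0, -0.0, -0.0, 0.0]
[0.0, 0.0, -0.0, -0.0, 0.0]
```

Call:
step_arm(commands=[-0.01,-0.08,0.7,-0.03,0,0,-0.01,0.7,0,0,0,0,0,0,0])

```text
t: 2.35
position: [537.2, 4.9, 108.4]
ee_rot: [3.135, 0.002, -0.229]
ft_force: [-0.1, -0.3, 0.1]
grip_width: 86.8
```

```bash
python3 - <<'E'
from h import *
plan(3,1,56.3,-.2218,2)
from plant import viewer
c=viewer.camera("scene");t=viewer.camera("top")
a=c["pixels"][80:230,200:420,::-1];b=t["pixels"][150:290,220:460,::-1]
o=np.zeros((600,800,3),np.uint8)
r=cv2.resize(a,None,fx=2.2,fy=2.2,interpolation=2);o[:330,:484]=r
r=cv2.resize(b,None,fx=1.9,fy=1.9,interpolation=2);o[332:332+r.shape[0],:r.shape[1]]=r
cv2.imwrite("pics/hover.png",o)
E
```

```text
t 2.35 rel [ 5.  -4.2] 108.4 yaw -0.2293 F [-0.1 -0.3  0.1] 86.8
[-0.037, -0.095, 0.955, -0.054, 0.0]
[-0.003, -0.009, 0.087, -0.0, 0.0]
```

View pics/hover.png

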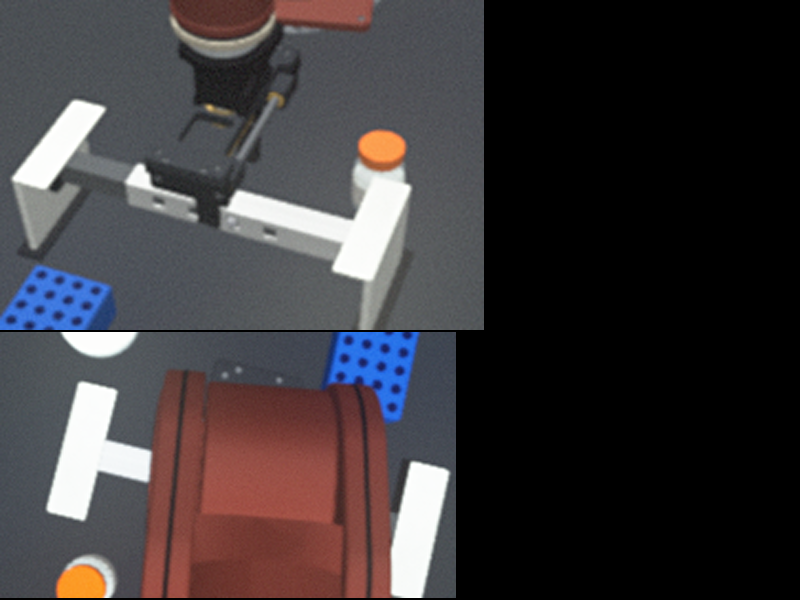

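The hover picture shows the open fingers over the tube. The near finger is at about (210,205) in the crop and the button just to its right at (232,222), so the gripper needs to go about 5 mm or more along +y.

Call:
step_arm(commands=[-0.04,-0.1,0,-0.05,0,0,0,0,0,0])

```text
t: 2.7
position: [539.8, 11.9, 113.7]
ee_rot: [3.14, -0.005, -0.22]
ft_force: [0.4, 1.3, 0.3]
grip_width: 87.0
```

```bash
python3 -c "
from h import *
plan(3,1,56.3,-.2218,2)"
```

```text
t 2.7 rel [5.9 3.2] 113.7 yaw -0.2204 F [0.4 1.3 0.3] 87.0
[-0.049, 0.036, 0.958, 0.01, 0.0]
[-0.01, 0.007, 0.19, -0.0, 0.0]
```

Call:
step_arm(commands=[-0.05,0.02,0.5,0,0,0,0,0.5,0,0,0,0,0.1,0,0,0,0,0,0,0])

```text
t: 3.2
position: [540.0, 13.0, 61.4]
ee_rot: [-3.139, -0.011, -0.218]
ft_force: [0.4, -0.8, 0.7]
grip_width: 87.1
```

```bash
python3 - <<'E'
from h import *
from plant import viewer
plan(3,1,56.3,-.2218,1)
c=viewer.camera("scene")
plan(3,1,56.3,-.2218,1)
a=c["pixels"][130:220,240:380,::-1]
cv2.imwrite("pics/down.png",cv2.resize(a,None,fx=5.5,fy=5.5,interpolation=2))
E
```

```text
t 3.2 rel [5.9 4.3] 61.4 yaw -0.2182 F [ 0.4 -0.8  0.7] 87.1
[-0.059, 0.065, 0.102, 0.026, 0.0]
t 3.25 rel [6.  4.4] 61.6 yaw -0.2182 F [ 0.2  0.5 -0.4] 87.0
[-0.06, 0.067, 0.106, 0.026, 0.0]
```

View pics/down.png

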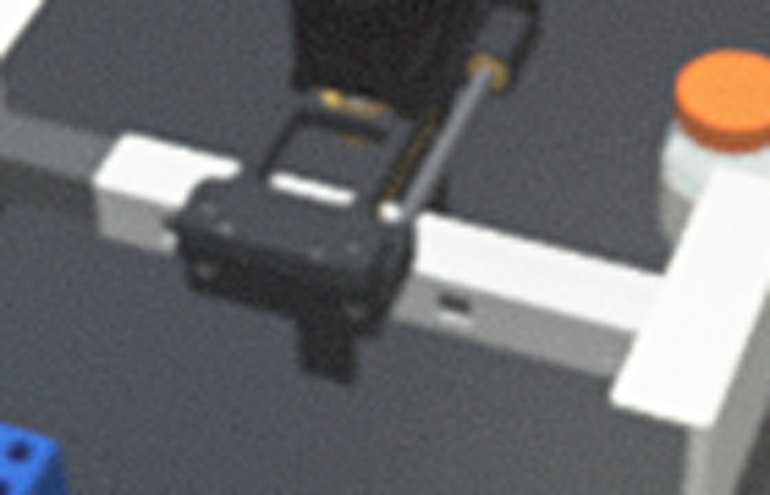

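The finger is down outside the tube and hides the button. Its tip's lower edge is centred at crop (328,378), which is pixel (299.6,198.7). I'll project that and the button in the same image to compare them.

```bash
python3 - <<'E'
from h import *
c=pickle.load(open("scene0.pkl","rb"))
P=lambda x,y,z:proj(c,np.r_[O+x*N+y*D,z]).round(1)
print("finger pred",[P(x,4.4,61.5) for x in(49.5,64.5)],"px/mm along y",P(60,14.4,61)-P(60,4.4,61))
# holes/button in first scene image, face x=15 z=75
for u,v in((200+217/3,120+154/3),(200+265/3,120+168/3),(200+318/3,120+181/3),(200+367/3,120+198/3)):
    print((u,v), [rel(ray(c,u,v,z)) for z in (75,)])
print([P(15,y,75) for y in(-80,-40,0,40)],P(21,0,75))
E
```

```text
finger pred [array([300.2, 195.9]), array([297.5, 200.8])] px/mm along y [4.3 1.2]
(272.3333333333333, 171.33333333333334) [(np.float64(15.086627763308774), np.float64(-76.48288530337642))]
(288.3333333333333, 176.0) [(np.float64(15.694207029779054), np.float64(-37.47849081292411))]
(306.0, 180.33333333333334) [(np.float64(14.073568569336281), np.float64(3.7887490600612317))]
(322.3333333333333, 186.0) [(np.float64(17.175857713102296), np.float64(43.03055818669006))]
[array([270.9, 170.9]), array([287.4, 175.5]), array([304.2, 180.2]), array([321.4, 184.9])] [303.2 182. ]
```

Call:
step_arm(commands=[-0.1,0.05,0.1,0.03,0,0,0,0,0,0])

```text
t: 3.5
position: [535.2, 11.6, 57.6]
ee_rot: [-3.138, -0.013, -0.223]
ft_force: [0.2, 0.6, -1.2]
grip_width: 87.0
```

```bash
python3 -c "
from h import *
plan(1,2,56.3,-.2218,1)"
```

```text
t 3.5 rel [1.5 1.9] 57.6 yaw -0.2228 F [ 0.2  0.6 -1.2] 87.0
[-0.01, -0.002, 0.026, -0.007, 0.0]
```

Call:
step_arm(commands=[0,0,0.02,0,0.5,0,0,0,0,0.5,0,0,0,0,0.5,0,0,0,0,0.5])

```text
t: 4.0
position: [535.6, 11.8, 57.1]
ee_rot: [-3.137, -0.013, -0.223]
ft_force: [0.0, -0.3, 0.1]
grip_width: 54.9
```

Call:
step_arm(commands=[0,0,0,0,1,0,0,0,0,1,0,0,0,0,1])

```text
t: 4.38
position: [534.9, 12.0, 57.2]
ee_rot: [-3.137, -0.011, -0.223]
ft_force: [-7.2, 1.2, 7.8]
grip_width: 29.9
```

```bash
python3 -c "
from h import *
plan(1,2,56.3,-.2218,1)"
```

```text
t 4.375 rel [1.1 2.2] 57.2 yaw -0.2226 F [-7.2  1.2  7.8] 29.9
[-0.003, 0.003, 0.018, -0.006, 0.0]
```

Width is 29.9 mm, so the pads are on the tube and the button is flush. I'll slide gently.

Call:
step_arm(commands=[0,0,0,0,1,0,0,0,0,1,0,-0.06,0,0,1])

```text
t: 4.75
position: [535.1, 13.3, 57.2]
ee_rot: [-3.139, -0.011, -0.224]
ft_force: [-1.7, -5.9, 3.1]
grip_width: 29.8
```

```bash
python3 -c "
from h import *
plan(1,2,56.3,-.2218,1)"
```

```text
t 4.75 rel [1.1 3.5] 57.2 yaw -0.2238 F [-1.7 -5.9  3.1] 29.8
[-0.001, 0.03, 0.018, -0.014, 0.0]
```

Call:
step_arm(commands=[0,-0.1,0,0,1,0,-0.1,0,0,1])

```text
t: 5.0
position: [535.8, 16.3, 57.2]
ee_rot: [3.136, -0.009, -0.228]
ft_force: [-6.0, -16.8, 9.3]
grip_width: 29.7
```

```bash
python3 -c "
from h import *
plan(1,2,56.3,-.2218,1)"
```

```text
t 5.0 rel [1.1 6.6] 57.2 yaw -0.228 F [ -6.  -16.8   9.3] 29.7
[-0.001, 0.092, 0.017, -0.045, 0.0]
```

Call:
step_arm(commands=[0,0,0,0,1])

```text
t: 5.12
position: [535.7, 15.9, 57.2]
ee_rot: [3.136, -0.009, -0.229]
ft_force: [-0.2, 2.8, -0.8]
grip_width: 29.7
```

```bash
python3 - <<'E'
from h import *
plan(1,2,56.3,-.2218,1)
from plant import viewer
c=viewer.camera("scene")
a=c["pixels"][130:220,240:380,::-1]
b=cv2.imread("pics/scene0.png")[130:220,240:380]
cv2.imwrite("pics/slide1.png",cv2.resize(np.vstack([a,b]),None,fx=3.3,fy=3.3,interpolation=2))
# tube's inner end: profile along the axis on the top face (z=90), before and now
c0=pickle.load(open("scene0.pkl","rb"))
for k in(c0,c):
    g=cv2.cvtColor(k["pixels"],cv2.COLOR_RGB2GRAY).astype(np.float32);ys=np.arange(-130,-95,.5);r=[]
    for x in(-6,-3,0,3,6):
        uv=np.array([proj(k,np.r_[O+x*N+y*D,90]) for y in ys],np.float32)
        p=cv2.remap(g,uv[:,0],uv[:,1],1).ravel();r.append(np.interp(170,np.maximum.accumulate(p),ys))
    print(np.round(r,1))
E
```

```text
t 5.125 rel [1.  6.2] 57.2 yaw -0.2286 F [-0.2  2.8 -0.8] 29.7
[-0.0, 0.084, 0.018, -0.049, 0.0]
[-114.8 -114.7 -114.8 -114.9 -114.6]
[-110.5 -110.6 -110.6 -110.5 -110.5]
```

View pics/slide1.png

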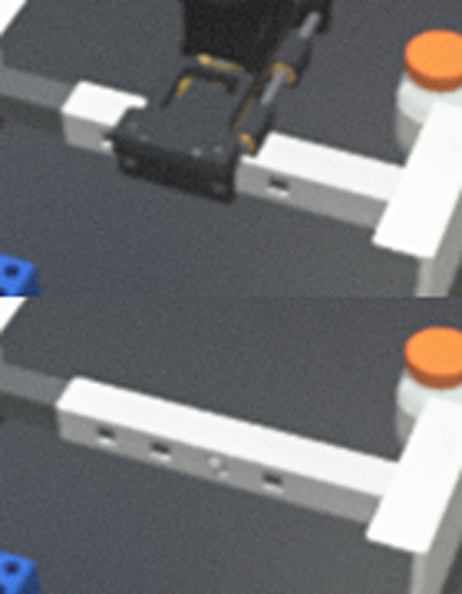

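The tube really slid: its inner edge moved 4.2 mm and the TCP 4.0 mm, so there is no slip. I'll continue.

Call:
step_arm(commands=[0,-0.12,0,0,1,0,-0.12,0,0,1,0,-0.12,0,0,1,0,-0.12,0,0,1,0,0,0,0,1])

```text
t: 5.8
position: [539.0, 30.7, 57.2]
ee_rot: [3.126, -0.007, -0.234]
ft_force: [1.1, 4.6, 0.4]
grip_width: 29.8
```

```bash
cat >>h.py <<'E'
def slid():
    from plant import viewer
    k=viewer.camera("scene");g=cv2.cvtColor(k["pixels"],cv2.COLOR_RGB2GRAY).astype(np.float32);ys=np.arange(-130,-60,.5);r=[]
    for x in(-6,-3,0,3,6):
        uv=np.array([proj(k,np.r_[O+x*N+y*D,90]) for y in ys],np.float32)
        p=cv2.remap(g,uv[:,0],uv[:,1],1).ravel();r.append(np.interp(170,np.maximum.accumulate(p),ys))
    print("slid",np.round(np.array(r)+114.75,1));return k
E
python3 -c "
from h import *
plan(1,2,56.3,-.2218,1);slid()"
```

```text
t 5.8 rel [ 1.  21.3] 57.2 yaw -0.2335 F [1.1 4.6 0.4] 29.8
[0.004, 0.386, 0.018, -0.084, 0.0]
slid [19.7 19.6 19.5 19.3 19.5]
```

Call:
step_arm(commands=[0,-0.12,0,-0.02,1,0,-0.12,0,-0.02,1,0,-0.12,0,0,1,0,-0.06,0,0,1,0,0,0,0,1])

```text
t: 6.48
position: [542.9, 48.1, 57.2]
ee_rot: [3.122, -0.005, -0.231]
ft_force: [0.1, 6.2, -1.0]
grip_width: 29.7
```

```bash
python3 -c "
from h import *
plan(1,2,56.3,-.2218,1);slid()"
```

```text
t 6.475 rel [ 1.  39.2] 57.2 yaw -0.2306 F [ 0.1  6.2 -1. ] 29.7
[0.007, 0.743, 0.018, -0.063, 0.0]
slid [37.3 37.2 37.3 37.3 37.3]
```

Call:
step_arm(commands=[0,-0.05,0,0,1,0,0,0,0,1])

```text
t: 6.78
position: [543.5, 51.0, 57.2]
ee_rot: [3.122, -0.005, -0.23]
ft_force: [-1.4, 2.1, 1.5]
grip_width: 30.0
```

```bash
python3 -c "
from h import *
plan(1,2,56.3,-.2218,1);slid()"
```

```text
t 6.775 rel [ 1.  42.1] 57.2 yaw -0.2302 F [-1.4  2.1  1.5] 30.0
[0.007, 0.802, 0.018, -0.06, 0.0]
slid [40.3 40.3 40.2 40.3 40.1]
```

Call:
step_arm(commands=[0,0,0,0,1,0,0,0,0,1])

```text
t: 7.08
position: [543.5, 51.0, 57.2]
ee_rot: [3.122, -0.005, -0.23]
ft_force: [-1.7, 0.2, 1.2]
grip_width: 30.0
```

```bash
python3 -c "
from h import *
plan(1,2,56.3,-.2218,1);k=slid()
plan(1,2,56.3,-.2218,1)
cv2.imwrite('pics/snap.png',cv2.resize(k['pixels'][140:210,260:360,::-1],None,fx=7,fy=7,interpolation=2))"
```

```text
t 7.075 rel [ 1.  42.1] 57.2 yaw -0.2302 F [-1.7  0.2  1.2] 30.0
[0.007, 0.803, 0.018, -0.06, 0.0]
slid [40.3 40.4 40.3 40.1 40.1]
t 7.125 rel [ 1.  42.1] 57.2 yaw -0.2302 F [-0.5  0.8  2. ] 29.8
[0.007, 0.803, 0.017, -0.06, 0.0]
```

View pics/snap.png

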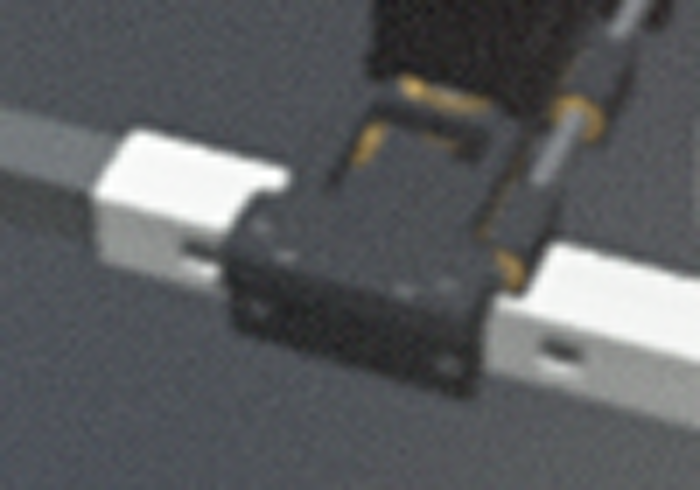

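The button is hidden behind the gripper; the slide reads 40.2 mm. I'll pull back in small steps, because being blocked will prove it has snapped.

Call:
step_arm(commands=[0,0.04,0,0,1])

```text
t: 7.25
position: [543.2, 49.6, 57.2]
ee_rot: [3.123, -0.006, -0.23]
ft_force: [1.4, 6.9, -1.0]
grip_width: 29.3
```

Call:
step_arm(commands=[0,0.05,0,0,1])

```text
t: 7.38
position: [543.1, 49.2, 57.2]
ee_rot: [3.126, -0.006, -0.229]
ft_force: [3.6, 12.3, -4.3]
grip_width: 29.8
```

```bash
python3 -c "
from h import *
plan(1,2,56.3,-.2218,1);slid()"
```

```text
t 7.375 rel [ 1.  40.3] 57.2 yaw -0.2287 F [ 3.6 12.3 -4.3] 29.8
[0.006, 0.766, 0.018, -0.049, 0.0]
slid [38.5 38.5 38.4 38.6 38.8]
```

Blocked at about 38.5 mm with 12.8 N, so it is locked. I'll hold the pull near 15 N.

Call:
step_arm(commands=[0,0.06,0,0,1,0,0.06,0,0,1])

```text
t: 7.68
position: [543.2, 49.2, 57.2]
ee_rot: [3.133, -0.008, -0.225]
ft_force: [4.4, 11.8, -4.5]
grip_width: 29.7
```

```bash
python3 -c "
from h import *
plan(1,2,56.3,-.2218,1);slid()
plan(1,2,56.3,-.2218,1)"
```

```text
t 7.675 rel [ 1.  40.3] 57.2 yaw -0.225 F [ 4.4 11.8 -4.5] 29.7
[0.002, 0.767, 0.018, -0.023, 0.0]
slid [38.3 38.2 38.2 38.5 38.3]
t 7.725 rel [ 1.  40.3] 57.2 yaw -0.225 F [ 4.4 10.9 -5.6] 29.6
[0.003, 0.766, 0.018, -0.023, 0.0]
```

Call:
step_arm(commands=[0,0.08,0,0,1,0,0.08,0,0,1])

```text
t: 7.98
position: [543.1, 49.0, 57.2]
ee_rot: [3.141, -0.01, -0.22]
ft_force: [5.0, 14.2, -6.3]
grip_width: 29.7
```

```bash
python3 -c "
from h import *
plan(1,2,56.3,-.2218,1)"
```

```text
t 7.975 rel [ 1.  40.1] 57.2 yaw -0.22 F [ 5.  14.2 -6.3] 29.7
[-0.002, 0.761, 0.018, 0.013, 0.0]
```

Call:
step_arm(commands=[0,0.09,0,0,1,0,0.09,0,0,1,0,0.09,0,0,1])

```text
t: 8.35
position: [543.1, 48.8, 57.2]
ee_rot: [-3.128, -0.014, -0.211]
ft_force: [5.7, 16.5, -6.9]
grip_width: 29.4
```

```bash
python3 -c "
from h import *
plan(1,2,56.3,-.2218,1);slid();plan(1,2,56.3,-.2218,1)"
```

```text
t 8.35 rel [ 1.1 39.9] 57.2 yaw -0.2113 F [ 5.7 16.5 -6.9] 29.4
[-0.009, 0.758, 0.018, 0.075, 0.0]
slid [38.3 38.3 38.1 38.1 38. ]
t 8.4 rel [ 1.1 39.9] 57.2 yaw -0.2113 F [ 6.5 15.8 -6.8] 29.7
[-0.01, 0.758, 0.018, 0.075, 0.0]
```

The pull held at about 17 N for more than 0.3 s. Now I'll ease back to mid-play and let go.

Call:
step_arm(commands=[0,0,0,0,1,0,-0.03,0,0,1,0,0,0,0,1])

```text
t: 8.78
position: [543.4, 49.9, 57.1]
ee_rot: [-3.128, -0.014, -0.212]
ft_force: [0.9, 2.9, 0.7]
grip_width: 30.1
```

```bash
python3 -c "
from h import *
plan(1,2,56.3,-.2218,1);slid()"
```

```text
t 8.775 rel [ 1.1 41.1] 57.1 yaw -0.2119 F [0.9 2.9 0.7] 30.1
[-0.009, 0.781, 0.017, 0.071, 0.0]
slid [39.  39.  39.3 39.  39. ]
```

Now at 39.0 mm. I'll open fully and then lift straight up.

Call:
step_arm(commands=[0,0,0,0,0,0,0,0,0,0,0,0,0,0,0,0,0,0,0,0,0,0,0,0,0])

```text
t: 9.45
position: [543.0, 48.6, 56.7]
ee_rot: [-3.13, -0.014, -0.213]
ft_force: [0.1, -0.7, 0.2]
grip_width: 71.7
```

Call:
step_arm(commands=[0,0,-0.3,0,0,0,0,-0.7,0,0,0,0,-0.9,0,0,0,0,-0.9,0,0,0,0,0,0,0])

```text
t: 10.07
position: [541.0, 46.4, 205.0]
ee_rot: [-3.13, -0.015, -0.214]
ft_force: [-0.5, 0.5, -0.5]
grip_width: 86.7
```

```bash
python3 -c "
from h import *
plan(1,2,56.3,-.2218,1);k=slid()
cv2.imwrite('pics/end.png',cv2.resize(k['pixels'][120:300,180:400,::-1],None,fx=3.3,fy=3.3,interpolation=2))"
```

```text
t 10.075 rel [-0.4 37.1] 205.0 yaw -0.2144 F [-0.5  0.5 -0.5] 86.7
[0.007, 0.221, 0.934, 0.053, 0.0]
slid [39.  39.  39.2 39.  38.9]
```

View pics/end.png

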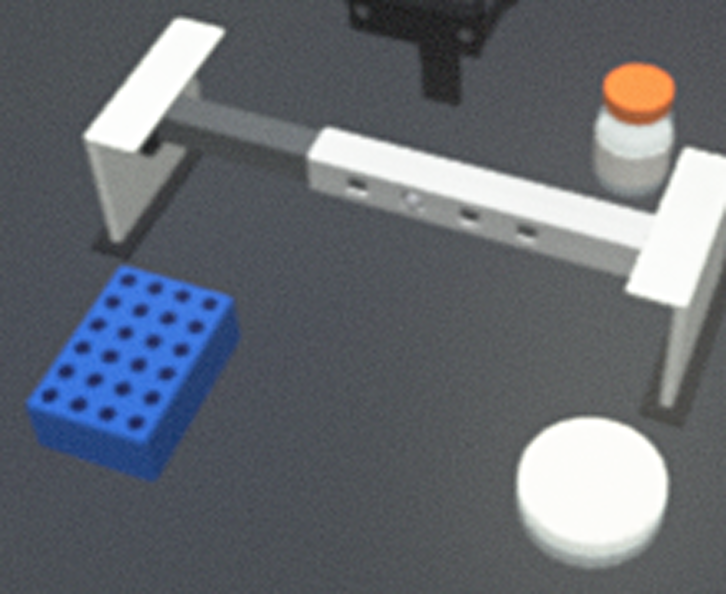

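The end picture shows the button out in the second hole, at crop (412,198), with the next holes empty. The rack, jar and dishes look untouched and the gripper is clear. Handing in.

```bash
python3 -c "
from plant import order
print(order.finish_job())"
```

```text
the job is handed in; nothing more can be done
None
```

The stand is one hole longer, the lock held under a pull, and I handed the job in at about 10 s of the 54 s allowed. The interface gave no verdict.

- **Press and slide:** I gripped across the tube with one pad over the button (opening about 30 mm, so the button was flush). I then slid the tube out to 40.2 mm as read from the image, and it rested there unloaded for about 0.3 s.
- **Proof pull:** Pulling back towards the fixed end stopped at 38.0 to 38.5 mm. The wrist read about 12 N, then 15 N, then 17 N along the tube over about 1 s, which leaves roughly 9 to 14 N on the button after friction. I have no direct reading of the button load.
- **Let go:** I eased the tube back to the middle of its play, opened the gripper and lifted clear.

**Last checks:** The tube stands at 39.0 mm and the wrist force is about zero. The last picture shows the button in the next hole, and the rack, jar and dishes look where they were; I did not measure them again.

**Weak points:**
- The two cameras disagreed by about 3 mm on where the button sits along the tube, so I aimed between them.
- The gripper hid the button as it snapped, so I only know it snapped from the tube being blocked and from the last picture.

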